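# Register a prism carrier against fence and stop

## Robot

A 7-joint arm with a two-finger parallel gripper is mounted at the origin on the work surface. World frame = base frame: x ahead of the robot, y to its left, z up, the work surface at z = 0. Lengths are in mm, angles in degrees, forces in N, time in s.
With the tool pointing down it reaches from about 350 to 900 mm from the base axis. Payload 8.1 kg.
Tool frame: the origin (TCP) lies midway between the tips of the shut fingers; the grasp point (between the pads) lies 19 mm behind it; z points along the fingers, y is the direction in which the jaws open and shut (so a half turn about z gives the same grasp; the last joint's range is limited). The gripper opens to 92 mm and grips with 3 to 60 N. Pads are 19 mm wide; open, the fingers measure 130 mm over their backs; the gripper's body (75 mm by 190 mm) begins 47 mm behind the grasp point.
Start: joints at [65.455, 24.895, 1.432, 90.138, -0.665, 64.973, -4.303], TCP at [200.018, -592.144, 226.742] pointing down, gripper open.
Joint ranges: [-149.89, 149.89], [-25.12, 119.58], [-72.63, 75.52], [4.76, 147.25], [-75.54, 255.54], [6.69, 114.76], [-157.13, 157.13]. Speed limits (degrees/s): [127.2, 127.2, 172.46, 172.46, 180, 180, 180].

## Interface

Orientations are given as [roll, pitch, yaw] about the fixed x, y, z axes, in that order (R = Rz(yaw) Ry(pitch) Rx(roll)).
In Python, from cell import robot, viewer, order gives the robot as it stands. The module is installed in compiled form; this text tells all that it offers.
- The arm moves only by the tool jog_arm, never from a script. Its argument "moves" is a list of rows, each an object of numbers: "tx", "ty", "tz": the shift along the tool's x, y, z in mm; "wx", "wy", "wz": the turn, a rotation vector about the tool's x, y, z in rad; "claw": the opening, from 0 (shut) to 1 (fully open). In form: [{"tx": .., "ty": .., "tz": .., "wx": .., "wy": .., "wz": .., "claw": ..}, ...]. A call has 1 to 5 rows; each row is the pose to reach, as a shift and turn from the pose measured when the call began, along the tool's axes at that moment; what a row does not reach only later rows make up. A row lasts 1/12 s, in which the tool goes at most 41.7 mm and 7.16 degrees, less where a joint would pass 70% of its speed; a pose out of reach is approached as far as the arm can. A call with a gripper value outside its range is refused whole. The fingers move at their own pace and stop on an object; the grip force is fixed at half the most. Time passes only in rows, so rows that repeat a pose let the fingers close. It gives the time, the measured TCP pose, the force and the opening at its end, in the units of the state.
- robot.read_state(): the state, without advancing time (a new reading comes with each control period).
- viewer.snapshot(name): name is "side" or "top" or "wrist"; returns the picture (384x512x3 uint8, red, green, blue); there is no depth.
- viewer.camera_params(name): a dict with "mtx" (3x3 intrinsics, pixels), "R" (3x3) and "t" (3): a world point X has camera coordinates R X + t; the wrist camera has in their place "T_tool_cam" (4x4, takes a point from camera to tool coordinates, whose origin is the TCP and whose axes are the flange's). Camera axes: x right, y down, z forward; pixel columns grow to the right and rows downward; lengths in mm; the calibration is good to about 2 mm. The wrist camera is an equidistant fisheye: a pixel r from the principal point sees the ray r / f radians off the axis. A picture is of the moment at which its call begins: read the wrist's pose just before it. camera_params takes no time and is no camera call.
- order.hand_in(): hands the job in, once; it reports no verdict.
The state is a dict: "time": time; "joints": joint angles; "qvel": joint speeds; "tau": joint torques, N m; "tool_pos": TCP position; "orientation": TCP orientation; "wrist_force": force on the tool from outside, world axes, zero at the start; "ft_torque": the same for the moment, N m; "opening": opening from 0.0 (shut) to 1.0 (fully open).
Only numpy, scipy, OpenCV 4.12 (cv2) and the standard library are available. Lean on these libraries where they do the work, as an engineer would, in place of code of your own. Each camera call takes 0.05 s, during which the arm holds its last target.

## Task

Push the flat prism carrier along the optical table until one of its long sides lies flush against the fence and its end is up against the square stop block (not the round post), and leave it there. Push only on the carrier's plate: do not lift or tip it, do not touch the glass prism on top, and leave the other loose parts where they are.

Things in the scene. Friction and masses are not known exactly. Their poses are not given: they have to be found in the camera images.
- carrier: Loose aluminium carrier, a flat plate 88 mm (its x) by 120 mm (its y), 25 mm thick, lying flat on the table; about 0.6 kg in all, friction with the table about 0.5 to 0.7. In the middle of its top stands the glass prism. Origin: centre of its underside; z up. Its two 120 mm long sides face its -x and +x; at the start its +x side faces the fence roughly (up to about 25 degrees askew), with its middle 75 to 110 mm short of the fence.
- prism: Delicate glass cube, 30 mm, on a black 40 x 40 x 6 mm pad fixed on the middle of the carrier's top; from 25 to 61 mm above the table. Origin: centre of the pad's underside. It moves with the carrier.
- fence: Straight aluminium bar screwed to the table, 25 mm (its x) by 400 mm (its y) by 20 mm high. Origin: centre of its underside. Its long front face, towards the robot, lies at its x = -12.5 mm.
- stop: The square stop: fixed rectangular aluminium block, 50 mm (its x) by 30 mm (its y) by 30 mm high, standing against the fence's front face at one end of it, left or right. Origin: centre of its underside; axes parallel to the fence's; centre 185 mm from the fence's middle, so its inner face is 170 mm from it.
- post: Fixed round aluminium post, 36 mm across, 30 mm high, in front of the fence at its other end, 185 mm from the middle. Not the stop. Origin: centre of its underside.
- pedestal: Bystander: steel post on a round foot, 36 mm wide, 63 mm high, loose. Origin at its underside.
- lens_cell: Bystander: black ring lying flat, 44 mm across, 14 mm high, loose. Origin at its underside.
- driver: Bystander: screwdriver lying down, 150 mm long (origin near its middle), loose.
- jar: Bystander: amber glass jar, 48 mm across, 60 mm high, loose. Origin at its underside.
- filter_box: Bystander: white box 45 x 70 x 30 mm high, loose. Origin at its underside.
- mount_foot: Bystander: small stepped steel foot, 40 mm wide, 30 mm high, loose. Origin at its underside.
- spacer: Bystander: steel tube lying on its end, 40 mm across, 20 mm high, loose. Origin at its underside.
Mind the look-alikes: they are no part of the job. Several things have the shape of the carrier; the one meant has the colours described above.

How it is judged (in metres and radians):
At the end, for the whole second after the job is handed in: The carrier lies flat and at rest on the table, a long side within about 3 mm of the fence's front face and parallel to it within 2 degrees, its end within about 4 mm of the square stop's inner face; each bystander within 15 mm of its start (x of carrier in the frame of fence between -0.06 and -0.0535 m and angle between the y axis of carrier and the y axis of fence, either way round below 0.035 rad and (y of carrier in the frame of stop between 0.071 and 0.079 m or y of carrier in the frame of stop between -0.079 and -0.071 m) and y of carrier in the frame of fence between -0.13 and 0.13 m and height (world z) of carrier below 0.003 m and angle between carrier's own z axis and vertical below 0.04 rad and linear speed of carrier below 0.01 m/s and distance of each of pedestal, lens_cell, driver, jar, filter_box, mount_foot, spacer from where it was at the start of the episode below 0.015 m); the robot touches nothing.
It fails at once if the carrier is lifted off the table or tipped (height (world z) of carrier above 0.006 m or angle between carrier's own z axis and vertical above 0.12 rad).
It fails at once if the glass prism is touched (contact force between any of the fingers, the arm and prism above 0.5 N).
It fails at once if a bystander is moved more than 15 mm or knocked over (distance of any of pedestal, lens_cell, driver, jar, filter_box, mount_foot, spacer from where it was at the start of the episode above 0.015 m or angle between any of pedestal, lens_cell, jar, filter_box, mount_foot, spacer's own z axis and vertical above 0.4 rad).
It also fails if it takes over 54 s, if anything falls off the work surface, if the arm or the gripper's body presses on something with over 40 N, if the wrist force passes 120 N, or if a joint passes its speed limit or range.

## Working session

There is one attempt and no reset: what is moved stays moved. The work goes in short steps, Python scripts to look and compute and a tool call to move; the robot and the scene stay as the last step left them, time stands still between calls to the robot, and variables do not carry over. Pictures are saved under pics/ and viewed, and the job is handed in when it is done.

Besides the shell and the picture viewer there is one more tool, called after "Call:" as name(argument=value, ...), one argument or row to a line, values as JSON. jog_arm: Moves the arm, as the interface text tells. Its arguments: {"type":"object","properties":{"moves":{"type":"array"}},"required":["moves"]}

```bash
mkdir -p pics; python3 - <<'E'
from cell import robot, viewer
import cv2,numpy as np
print({k:np.round(v,2).tolist() for k,v in robot.read_state().items()})
for n in ["top","side"]:
    im=viewer.snapshot(n); cv2.imwrite(f"pics/{n}0.png",im[:,:,::-1]); p=viewer.camera_params(n)
    print(n,{k:np.round(v,4).tolist() for k,v in p.items()})
print({k:np.round(v,4).tolist() for k,v in viewer.camera_params("wrist").items()})
E
```

```text
{'time': 0.0, 'joints': [65.46, 24.94, 1.43, 90.19, -0.66, 64.97, -4.3], 'qvel': [-0.01, 0.03, -0.07, 0.01, -0.02, 0.09, 0.09], 'tau': [-0.0, -66.78, 0.98, -31.45, -0.06, 0.04, 0.0], 'tool_pos': [199.8, -591.66, 225.93], 'orientation': [-179.91, 0.01, 18.66], 'wrist_force': [-0.39, 0.14, 0.35], 'ft_torque': [-0.01, -0.03, 0.02], 'opening': 1.0}
top {'mtx': [[405.0219, 0.0, 251.8337], [0.0, 405.0219, 192.321], [0.0, 0.0, 1.0]], 'R': [[0.0165, -0.9996, -0.0235], [-0.9985, -0.0153, -0.0526], [0.0523, 0.0243, -0.9983]], 't': [29.1723, 541.8085, 930.0415]}
side {'mtx': [[404.834, 0.0, 252.2904], [0.0, 404.834, 191.3108], [0.0, 0.0, 1.0]], 'R': [[-0.8439, -0.5364, 0.0096], [-0.3675, 0.565, -0.7387], [0.3908, -0.627, -0.6739]], 't': [489.5945, 212.294, 977.4138]}
{'mtx': [[297.3186, 0.0, 254.7326], [0.0, 297.3186, 185.9795], [0.0, 0.0, 1.0]], 'T_tool_cam': [[-0.0003, -0.967, -0.2549, 67.8322], [1.0, -0.0006, 0.001, 0.472], [-0.0011, -0.2549, 0.967, -157.481], [0.0, 0.0, 0.0, 1.0]]}
```

View pics/top0.png

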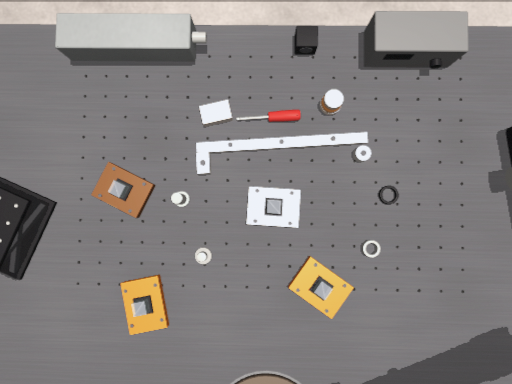

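View pics/side0.png

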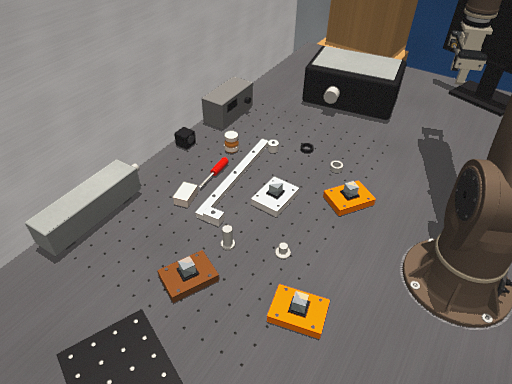

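The carrier candidates in the top view are a silver plate at (273,207), orange plates at (144,305) and (322,287), and a brown plate at (123,190). The bare aluminium one at (273,207) fits, since it is also the one facing the fence. The square stop is at (203,160) on the left and the round post at (363,153) on the right. I'll check this in an enlarged crop and measure.

```bash
cat > h.py <<'E'
import cv2,numpy as np
from cell import robot,viewer
def ray(n,uv,z):
    p=viewer.camera_params(n);R=np.array(p["R"]);t=np.array(p["t"]);K=np.array(p["mtx"])
    c=-R.T@t; d=R.T@np.linalg.inv(K)@np.array([uv[0],uv[1],1.]); return c+d*(z-c[2])/d[2]
def proj(n,X):
    p=viewer.camera_params(n); x=np.array(p["mtx"])@(np.array(p["R"])@np.array(X,float)+np.array(p["t"])); return x[:2]/x[2]
E
python3 - <<'E'
from h import *
im=cv2.imread("pics/top0.png")
c=im[90:240,160:400]; cv2.imwrite("pics/crop0.png",cv2.resize(c,None,fx=3.3,fy=3.3,interpolation=cv2.INTER_CUBIC))
hsv=cv2.cvtColor(im,cv2.COLOR_BGR2HSV); m=((hsv[...,2]>150)&(hsv[...,1]<60)).astype(np.uint8)
m=cv2.morphologyEx(m,cv2.MORPH_CLOSE,np.ones((3,3)))
cs,_=cv2.findContours(m,cv2.RETR_EXTERNAL,cv2.CHAIN_APPROX_NONE)
for k in cs:
    if cv2.contourArea(k)<100: continue
    r=cv2.minAreaRect(k); x=k.reshape(-1,2).mean(0)
    if x[1]<80 or x[1]>280: continue
    print(r,[ray("top",b,25)[:2].round(1).tolist() for b in cv2.boxPoints(r)])
E
```

```text
((203.0, 255.5), (15.0, 16.0), 90.0) [[410.6, 166.0], [411.3, 129.2], [377.2, 128.4], [376.5, 165.2]]
((371.5, 248.5), (16.970561981201172, 16.970561981201172), 45.0) [[416.5, -209.7], [444.1, -236.7], [417.5, -263.9], [389.9, -236.8]]
((180.0, 198.5), (15.0, 18.0), 90.0) [[540.9, 225.0], [541.6, 183.1], [506.9, 182.2], [506.2, 224.0]]
((273.2886047363281, 206.2766876220703), (52.95441818237305, 38.95127487182617), 3.6913859844207764) [[467.6, 50.6], [557.2, 46.4], [551.2, -75.4], [461.9, -70.6]]
((115.9000244140625, 188.2000274658203), (12.521980285644531, 12.969193458557129), 26.56505012512207) [[538.2, 373.7], [565.5, 361.0], [552.8, 334.3], [525.6, 347.0]]
((283.0331115722656, 152.0291748046875), (32.12481689453125, 175.84439086914062), 86.42366790771484) [[657.3, 173.6], [687.8, -232.5], [613.4, -237.2], [582.4, 167.1]]
((215.16009521484375, 111.19380950927734), (19.637731552124023, 30.655847549438477), 77.00537872314453) [[743.3, 166.9], [760.3, 97.2], [715.2, 86.0], [698.2, 155.5]]
((334.4396057128906, 99.34229278564453), (22.692724227905273, 19.66156768798828), 55.00798034667969) [[768.3, -117.1], [795.3, -154.3], [751.7, -184.6], [724.8, -147.5]]
```

View pics/crop0.png

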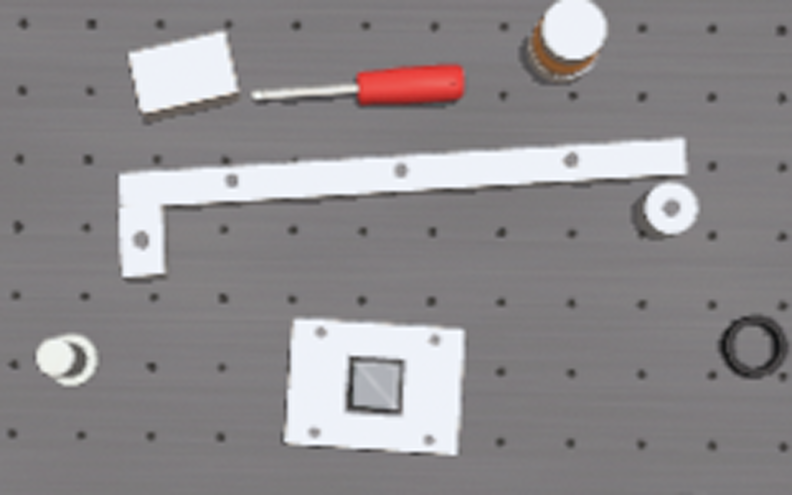

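The crop confirms it: a bare aluminium plate with a prism at (375,385), a square stop at (143,240) against the fence, and a round post at (671,208). Next I'll fit the edges accurately.

```bash
cat >> h.py <<'E'
def edge(g,P,Q,n=25,w=5):
    """sub-pixel edge points along P->Q, searched along the normal; outermost bright->dark"""
    P=np.array(P,float);Q=np.array(Q,float);d=(Q-P)/np.linalg.norm(Q-P);nn=np.array([-d[1],d[0]])
    out=[];s=np.arange(-w,w+.01,.1)
    for f in np.linspace(.06,.94,n):
        q=P+f*(Q-P)+s[:,None]*nn
        v=cv2.remap(g,q[:,0].astype(np.float32),q[:,1].astype(np.float32),cv2.INTER_LINEAR).ravel()
        dv=np.abs(v[8:]-v[:-8]); i=dv.argmax()+4
        if dv.max()>25: out.append(q[i])
    return np.array(out)
def wline(g,P,Q,z,n="top",**k):
    e=edge(g,P,Q,**k); X=np.array([ray(n,u,z)[:2] for u in e],np.float32)
    vx,vy,x,y=cv2.fitLine(X,cv2.DIST_HUBER,0,.01,.01).ravel()
    r=np.abs((X-[x,y])@[-vy,vx]); return np.array([x,y]),np.array([vx,vy]),r.std()
def meet(a,b):
    s=np.linalg.solve(np.array([a[1],-b[1]]).T,b[0]-a[0]); return a[0]+s[0]*a[1]
def carrier(im,cor,n="top",**k):
    g=cv2.GaussianBlur(im,(0,0),.6).astype(np.float32).mean(2)
    L=[wline(g,cor[i],cor[(i+1)%4],25,n,**k) for i in range(4)]
    C=np.array([meet(L[i-1],L[i]) for i in range(4)])
    return C,L
E
python3 - <<'E'
from h import *
im=cv2.imread("pics/top0.png"); g=cv2.GaussianBlur(im,(0,0),.6).astype(np.float32).mean(2)
f=lambda u,v:(160+u/3.3-.35,90+v/3.3-.35)
F=wline(g,f(170,205),f(640,177),20,w=3); B=wline(g,f(122,174),f(684,139),20,w=3)
S=wline(g,f(165,212),f(165,272),30,w=3,n=12); S2=wline(g,f(121,275),f(164,274),30,w=3,n=8)
for n,l in zip("FBS",(F,B,S)): print(n,l[0],l[1],l[2],np.degrees(np.arctan2(*l[1][::-1])))
nrm=np.array([-F[1][1],F[1][0]]); print("fence width",(B[0]-F[0])@nrm)
C,L=carrier(im,[f(294,319),f(464,328),f(457,454),f(285,443)],w=3)
print(C,C.mean(0),[np.linalg.norm(C[i]-C[(i+1)%4]) for i in range(4)],[l[2] for l in L])
print([np.degrees(np.arctan2(*l[1][::-1])) for l in L])
print("dist corners to F",(C-F[0])@nrm)
print("stop proj",meet(F,S),"carrier y along",)
E
```

```text
Traceback (most recent call last):
  File "h.py", line 19, in wline
    e=edge(g,P,Q,**k); X=np.array([ray(n,u,z)[:2] for u in e],np.float32)
                                   ~~~^^^^^^^
  File "h.py", line 4, in ray
    p=viewer.camera_params(n);R=np.array(p["R"]);t=np.array(p["t"]);K=np.array(p["mtx"])
ValueError: cameras: side, top, wrist
```

```bash
sed -i 's/def wline(g,P,Q,z,n="top",\*\*k)/def wline(g,P,Q,z,cam="top",**k)/; s/ray(n,u,z)\[:2\] for u in e/ray(cam,u,z)[:2] for u in e/; s/25,n,\*\*k/25,n,**k/' h.py
cat > m.py <<'E'
from h import *
im=cv2.imread("pics/top0.png"); g=cv2.GaussianBlur(im,(0,0),.6).astype(np.float32).mean(2)
f=lambda u,v:(160+u/3.3-.35,90+v/3.3-.35)
F=wline(g,f(170,205),f(640,177),20,w=3); B=wline(g,f(122,174),f(684,139),20,w=3)
S=wline(g,f(165,212),f(165,272),30,w=3,n=12)
for n,l in zip("FBS",(F,B,S)): print(n,l[0],l[1],l[2],np.degrees(np.arctan2(*l[1][::-1])))
nrm=np.array([-F[1][1],F[1][0]]); print("fence width",(B[0]-F[0])@nrm)
C,L=carrier(im,[f(294,319),f(464,328),f(457,454),f(285,443)],w=3)
print(C,C.mean(0),[np.linalg.norm(C[i]-C[(i+1)%4]) for i in range(4)],[l[2] for l in L])
print([np.degrees(np.arctan2(*l[1][::-1])) for l in L])
print("dist corners to F",(C-F[0])@nrm)
print("stop proj",meet(F,S))
E
python3 m.py
```

```text
F [648.004  -46.1391] [ 0.07424034 -0.99724036] 0.2755621 -85.74242
B [672.9476  -50.05462] [ 0.07386384 -0.9972683 ] 0.30411288 -85.76405
S [605.1108  136.75621] [0.99893665 0.0461041 ] 0.32440943 2.6425073
fence width 24.584019
[[555.2532    46.323338]
 [549.5961   -74.717735]
 [462.57202  -69.961624]
 [467.60513   50.414078]] [508.75662  -11.985485] [np.float32(121.1732), np.float32(87.15398), np.float32(120.48087), np.float32(87.743454)] [np.float32(0.31338507), np.float32(0.31441683), np.float32(0.42210284), np.float32(0.29541802)]
[np.float32(87.32414), np.float32(-3.1282616), np.float32(87.60575), np.float32(-2.6721907)]
dist corners to F [ -85.630455 -100.25802  -186.68887  -172.73293 ]
stop proj [634.28796 138.10284]
```

```bash
cat > go.py <<'E'
import sys,numpy as np
from scipy.spatial.transform import Rotation as Ro
from cell import robot
nv=np.array([.99724,.07424]);al=np.array([-.07424,.99724])  # fence normal (away from robot), along to stop
NF=np.array([648.0,-46.14])@nv; AS=np.array([634.29,138.10])@al
def calc(n,a,z,yaw):  # n: distance rel. fence face (neg = short), a: rel. stop face
    s=robot.read_state(); R=Ro.from_euler('xyz',s["orientation"],degrees=True)
    X=np.append(nv*(NF+n)+al*(AS+a),z); d=R.inv().apply(X-np.array(s["tool_pos"]))
    w=(R.inv()*Ro.from_euler('xyz',[180,0,yaw],degrees=True)).as_rotvec()
    p=np.array(s["tool_pos"]); print("now n,a,z",(p[:2]@nv-NF).round(1),(p[:2]@al-AS).round(1),p[2].round(1),"rpy",np.round(s["orientation"],1),"F",np.round(s["wrist_force"],1),"t",round(s["time"],2),"j",np.round(s["joints"],0))
    print("d",d.round(1),"w",w.round(3),"tgt",X.round(1))
if len(sys.argv)>1: calc(*map(float,sys.argv[1:]))
E
python3 go.py -- 2>/dev/null; python3 go.py -215 -140.3 226 4.26
```

```text
now n,a,z -487.4 -695.6 226.0 rpy [-179.9    0.    18.7] F [-0.5 -0.8 -0.2] t 0.1 j [65. 25.  1. 90. -1. 65. -4.]
d [ 402.  -470.     0.6] w [-0.001  0.     0.251] tgt [430.3 -17.8 226. ]
```

Call:
jog_arm(
  moves=[
    {"tx": 402, "ty": -470, "tz": 0, "wz": 0.25, "claw": 0.6},
    {"tx": 402, "ty": -470, "tz": 0, "wz": 0.25, "claw": 0.6},
    {"tx": 402, "ty": -470, "tz": 0, "wz": 0.25, "claw": 0.6},
    {"tx": 402, "ty": -470, "tz": 0, "wz": 0.25, "claw": 0.6},
    {"tx": 402, "ty": -470, "tz": 0, "wz": 0.25, "claw": 0.6},
  ],
)

```text
validation failed for argument at $.mo...
```

```bash
python3 go.py -215 -140.3 226 4.26
```

```text
now n,a,z -487.4 -695.6 226.0 rpy [-179.9    0.    18.7] F [-0.5 -0.8 -0.2] t 0.1 j [65. 25.  1. 90. -1. 65. -4.]
d [ 402.  -470.     0.6] w [-0.001  0.     0.251] tgt [430.3 -17.8 226. ]
```

Call:
jog_arm(
  moves=[
    {"tx": 26, "ty": -31, "tz": 0, "wx": 0, "wy": 0, "wz": 0.05, "claw": 0.6},
    {"tx": 52, "ty": -62, "tz": 0, "wx": 0, "wy": 0, "wz": 0.1, "claw": 0.6},
    {"tx": 78, "ty": -93, "tz": 0, "wx": 0, "wy": 0, "wz": 0.15, "claw": 0.6},
    {"tx": 104, "ty": -124, "tz": 0, "wx": 0, "wy": 0, "wz": 0.2, "claw": 0.6},
    {"tx": 130, "ty": -155, "tz": 0, "wx": 0, "wy": 0, "wz": 0.25, "claw": 0.6},
  ],
)

```text
time: 0.52
tool_pos: [273.5, -401.2, 225.9]
orientation: [-179.9, 0.0, 4.2]
wrist_force: [1.5, 0.7, 0.7]
opening: 0.685
```

```bash
python3 go.py -215 -140.3 226 4.26
```

```text
now n,a,z -399.8 -511.1 225.9 rpy [-179.9    0.     4.2] F [1.5 0.7 0.7] t 0.52 j [ 50.  12.  -0. 109.   0.  59. -36.]
d [ 184.4 -371.     0.4] w [-0.002  0.001 -0.001] tgt [430.3 -17.8 226. ]
```

Call:
jog_arm(
  moves=[
    {"tx": 18, "ty": -37, "tz": 0, "wx": 0, "wy": 0, "wz": 0, "claw": 0.6},
    {"tx": 36, "ty": -74, "tz": 0, "wx": 0, "wy": 0, "wz": 0, "claw": 0.6},
    {"tx": 54, "ty": -111, "tz": 0, "wx": 0, "wy": 0, "wz": 0, "claw": 0.6},
    {"tx": 72, "ty": -148, "tz": 0, "wx": 0, "wy": 0, "wz": 0, "claw": 0.6},
    {"tx": 90, "ty": -185, "tz": 0, "wx": 0, "wy": 0, "wz": 0, "claw": 0.6},
  ],
)

```text
time: 0.93
tool_pos: [349.8, -208.1, 226.1]
orientation: [-179.9, 0.0, 4.2]
wrist_force: [1.1, -1.1, 1.1]
opening: 0.601
```

Call:
jog_arm(
  moves=[
    {"tx": 18, "ty": -37, "tz": 15, "wx": 0, "wy": 0, "wz": 0, "claw": 0.6},
    {"tx": 36, "ty": -74, "tz": 30, "wx": 0, "wy": 0, "wz": 0, "claw": 0.6},
    {"tx": 54, "ty": -111, "tz": 45, "wx": 0, "wy": 0, "wz": 0, "claw": 0.6},
    {"tx": 72, "ty": -148, "tz": 60, "wx": 0, "wy": 0, "wz": 0, "claw": 0.6},
    {"tx": 90, "ty": -185, "tz": 75, "wx": 0, "wy": 0, "wz": 0, "claw": 0.6},
  ],
)

```text
time: 1.35
tool_pos: [421.8, -26.0, 155.0]
orientation: [-179.9, 0.0, 4.2]
wrist_force: [0.5, -1.1, 0.1]
opening: 0.599
```

```bash
python3 go.py -215 -140.3 8 4.26; python3 -c "
from h import *
cv2.imwrite('pics/w1.png',viewer.snapshot('wrist')[:,:,::-1]);cv2.imwrite('pics/s1.png',viewer.snapshot('side')[:,:,::-1])"
```

```text
now n,a,z -224.1 -147.9 155.0 rpy [-179.9    0.     4.2] F [ 0.5 -1.1  0.1] t 1.35 j [ 14.  13. -20. 121.   6.  47. -96.]
d [  9.2  -7.4 147. ] w [-0.002  0.001 -0.002] tgt [430.3 -17.8   8. ]
```

View pics/w1.png

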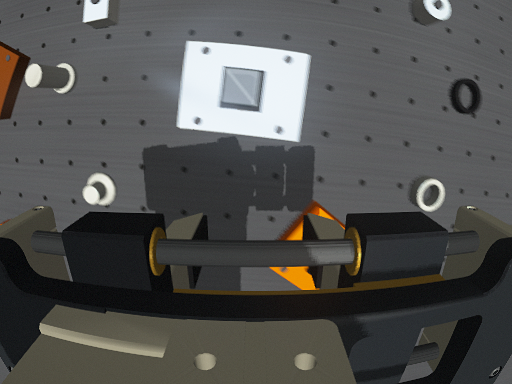

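View pics/s1.png

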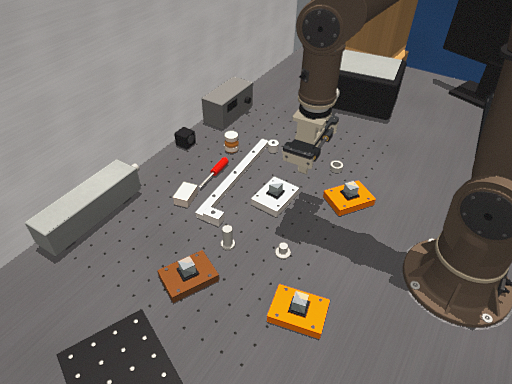

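Call:
jog_arm(
  moves=[
    {"tx": 3, "ty": -3, "tz": 30, "wx": 0, "wy": 0, "wz": 0, "claw": 0.6},
    {"tx": 7, "ty": -7, "tz": 60, "wx": 0, "wy": 0, "wz": 0, "claw": 0.6},
    {"tx": 7, "ty": -7, "tz": 95, "wx": 0, "wy": 0, "wz": 0, "claw": 0.6},
    {"tx": 7, "ty": -7, "tz": 125, "wx": 0, "wy": 0, "wz": 0, "claw": 0.6},
    {"tx": 7, "ty": -7, "tz": 145, "wx": 0, "wy": 0, "wz": 0, "claw": 0.6},
  ],
)

```text
time: 1.87
tool_pos: [427.1, -13.9, 6.8]
orientation: [-179.7, 0.3, 4.7]
wrist_force: [-0.5, -0.8, 0.2]
opening: 0.604
```

```bash
python3 go.py -200 -140.3 10 4.26; python3 -c "
from h import *
cv2.imwrite('pics/w2.png',viewer.snapshot('wrist')[:,:,::-1]);cv2.imwrite('pics/s2.png',cv2.resize(viewer.snapshot('side')[100:270,170:400,::-1],None,fx=3,fy=3))"
```

```text
now n,a,z -217.9 -136.2 6.8 rpy [-179.7    0.3    4.7] F [-0.5 -0.8  0.2] t 1.87 j [   7.   28.  -15.  128.   16.   26. -106.]
d [17.8  4.2 -3.3] w [-0.005  0.005  0.007] tgt [445.3 -16.7  10. ]
```

View pics/w2.png

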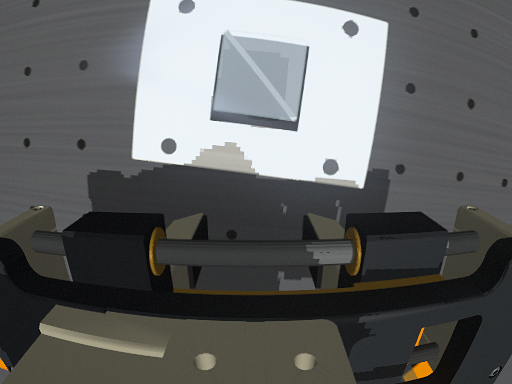

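View pics/s2.png

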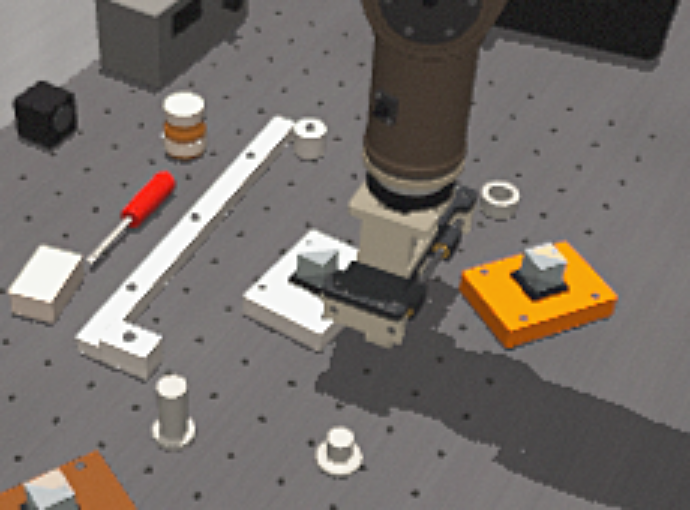

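Call:
jog_arm(
  moves=[
    {"tx": 6, "ty": 3, "tz": -3, "wx": 0, "wy": 0, "wz": 0.007, "claw": 0.6},
    {"tx": 12, "ty": 4, "tz": -3, "wx": 0, "wy": 0, "wz": 0.007, "claw": 0.6},
    {"tx": 19, "ty": 4, "tz": -3, "wx": 0, "wy": 0, "wz": 0.007, "claw": 0.6},
    {"tx": 26, "ty": 4, "tz": -3, "wx": 0, "wy": 0, "wz": 0.007, "claw": 0.6},
    {"tx": 33, "ty": 4, "tz": -3, "wx": 0, "wy": 0, "wz": 0.007, "claw": 0.6},
  ],
)

```text
time: 2.38
tool_pos: [460.0, -15.8, 10.3]
orientation: [-179.8, 0.4, 4.2]
wrist_force: [-3.0, -1.6, 0.7]
opening: 0.601
```

```bash
python3 go.py -145 -140.3 10 4.26
```

```text
now n,a,z -185.2 -140.6 10.3 rpy [-179.8    0.4    4.2] F [-3.  -1.6  0.7] t 2.38 j [   7.   29.  -15.  124.   15.   29. -105.]
d [40.2 -0.3 -0. ] w [-0.004  0.007 -0.001] tgt [500.1 -12.6  10. ]
```

Call:
jog_arm(
  moves=[
    {"tx": 7, "ty": 0, "tz": 0, "wx": 0, "wy": 0, "wz": 0, "claw": 0.6},
    {"tx": 14, "ty": 0, "tz": 0, "wx": 0, "wy": 0, "wz": 0, "claw": 0.6},
    {"tx": 21, "ty": 0, "tz": 0, "wx": 0, "wy": 0, "wz": 0, "claw": 0.6},
    {"tx": 28, "ty": 0, "tz": 0, "wx": 0, "wy": 0, "wz": 0, "claw": 0.6},
    {"tx": 35, "ty": 0, "tz": 0, "wx": 0, "wy": 0, "wz": 0, "claw": 0.6},
  ],
)

```text
time: 2.8
tool_pos: [494.9, -13.0, 10.0]
orientation: [-179.8, 0.5, 4.3]
wrist_force: [-4.7, 0.0, 3.3]
opening: 0.6
```

```bash
python3 go.py -110 -140.3 10 4.26;python3 -c "
from h import *
cv2.imwrite('pics/w3.png',viewer.snapshot('wrist')[:,:,::-1]);cv2.imwrite('pics/t3.png',cv2.resize(viewer.snapshot('top')[90:240,160:400,::-1],None,fx=3.3,fy=3.3))"
```

```text
now n,a,z -150.2 -140.4 10.0 rpy [-179.8    0.5    4.3] F [-4.7  0.   3.3] t 2.8 j [   7.   32.  -15.  119.   15.   32. -105.]
d [40.2 -0.1 -0.4] w [-0.004  0.009 -0.   ] tgt [535. -10.  10.]
```

View pics/w3.png

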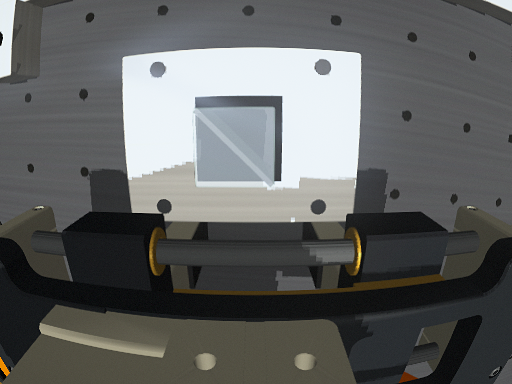

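View pics/t3.png

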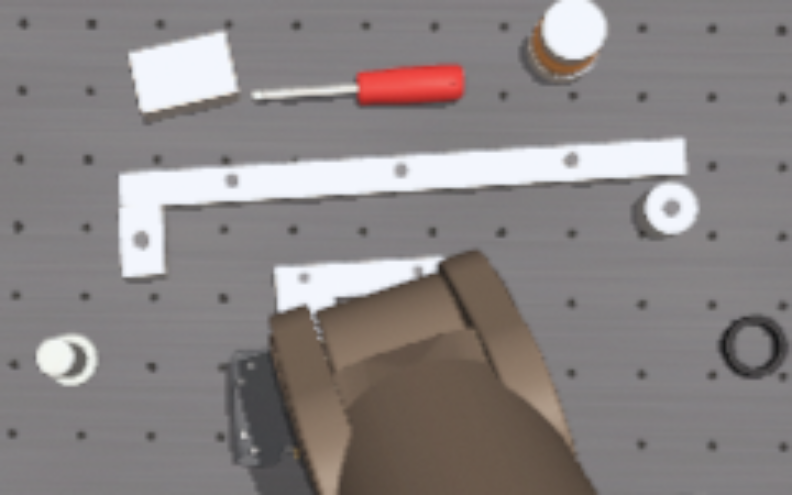

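The carrier is now square to the fingers and the fence. In the wrist view its front edge is level at row 50, and it is moving straight.

Call:
jog_arm(
  moves=[
    {"tx": 8, "ty": 0, "tz": 0, "wx": 0, "wy": 0, "wz": 0, "claw": 0.6},
    {"tx": 16, "ty": 0, "tz": 0, "wx": 0, "wy": 0, "wz": 0, "claw": 0.6},
    {"tx": 24, "ty": 0, "tz": 0, "wx": 0, "wy": 0, "wz": 0, "claw": 0.6},
    {"tx": 32, "ty": 0, "tz": 0, "wx": 0, "wy": 0, "wz": 0, "claw": 0.6},
    {"tx": 40, "ty": 0, "tz": 0, "wx": 0, "wy": 0, "wz": 0, "claw": 0.6},
  ],
)

```text
time: 3.32
tool_pos: [537.1, -9.7, 9.9]
orientation: [-179.7, 0.4, 4.3]
wrist_force: [-4.5, -0.3, 2.6]
opening: 0.601
```

```bash
python3 go.py -97.5 -140.3 10 4.26
```

```text
now n,a,z -107.9 -140.1 9.9 rpy [-179.7    0.4    4.3] F [-4.5 -0.3  2.6] t 3.32 j [   7.   34.  -15.  113.   15.   35. -104.]
d [10.4  0.2 -0.2] w [-0.004  0.006 -0.   ] tgt [547.5  -9.1  10. ]
```

Call:
jog_arm(
  moves=[
    {"tx": 2, "ty": 0, "tz": 0, "wx": 0, "wy": 0, "wz": 0, "claw": 0.6},
    {"tx": 4, "ty": 0, "tz": 0, "wx": 0, "wy": 0, "wz": 0, "claw": 0.6},
    {"tx": 6, "ty": 0, "tz": 0, "wx": 0, "wy": 0, "wz": 0, "claw": 0.6},
    {"tx": 8, "ty": 0, "tz": 0, "wx": 0, "wy": 0, "wz": 0, "claw": 0.6},
  ],
)

```text
time: 3.65
tool_pos: [544.4, -9.1, 9.8]
orientation: [-179.8, 0.4, 4.3]
wrist_force: [-4.2, -0.6, 3.2]
opening: 0.597
```

Call:
jog_arm(
  moves=[
    {"tx": 1, "ty": 0, "tz": 0, "wx": 0, "wy": 0, "wz": 0, "claw": 0.6},
    {"tx": 2, "ty": 0, "tz": 0, "wx": 0, "wy": 0, "wz": 0, "claw": 0.6},
  ],
)

```text
time: 3.82
tool_pos: [545.8, -9.0, 9.7]
orientation: [-179.8, 0.5, 4.3]
wrist_force: [-9.1, -0.5, 5.2]
opening: 0.599
```

```bash
python3 go.py -97.5 -140.3 10 4.26; python3 -c "
from h import *
cv2.imwrite('pics/w4.png',viewer.snapshot('wrist')[:,:,::-1])"
```

```text
now n,a,z -99.2 -140.2 9.7 rpy [-179.8    0.5    4.3] F [-9.1 -0.5  5.2] t 3.82 j [   7.   35.  -15.  112.   14.   36. -104.]
d [ 1.7  0.1 -0.3] w [-0.004  0.009  0.   ] tgt [547.5  -9.1  10. ]
```

View pics/w4.png

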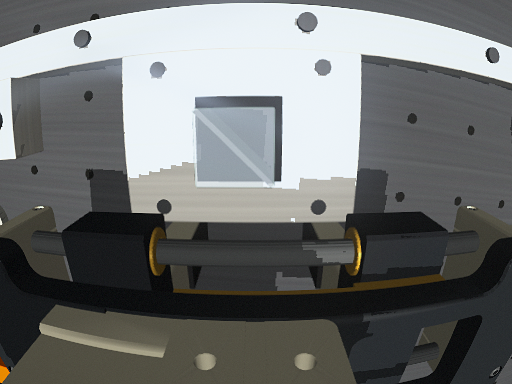

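The carrier looks to be at the fence and the force is rising. A small press will seat it.

Call:
jog_arm(
  moves=[
    {"tx": 1, "ty": 0, "tz": 0, "wx": 0, "wy": 0, "wz": 0, "claw": 0.6},
    {"tx": 1.5, "ty": 0, "tz": 0, "wx": 0, "wy": 0, "wz": 0, "claw": 0.6},
  ],
)

```text
time: 4.03
tool_pos: [545.8, -9.1, 9.6]
orientation: [-179.8, 0.6, 4.3]
wrist_force: [-9.5, -0.7, 6.4]
opening: 0.599
```

Call:
jog_arm(
  moves=[
    {"tx": -5, "ty": 0, "tz": 0, "wx": 0, "wy": 0, "wz": 0, "claw": 0.6},
    {"tx": -15, "ty": 0, "tz": 0, "wx": 0, "wy": 0, "wz": 0, "claw": 0.6},
    {"tx": -30, "ty": 0, "tz": 0, "wx": 0, "wy": 0, "wz": 0, "claw": 0.5},
    {"tx": -35, "ty": 0, "tz": -30, "wx": 0, "wy": 0, "wz": 0, "claw": 0.4},
    {"tx": -35, "ty": 0, "tz": -60, "wx": 0, "wy": 0, "wz": 0, "claw": 0.4},
  ],
)

```text
time: 4.45
tool_pos: [508.4, -12.1, 69.3]
orientation: [-179.8, 0.9, 4.3]
wrist_force: [1.0, -0.5, -0.5]
opening: 0.439
```

```bash
python3 go.py -44 -230 110 94.26
```

```text
now n,a,z -136.7 -140.4 69.3 rpy [-179.8    0.9    4.3] F [ 1.  -0.5 -0.5] t 4.45 j [   9.   27.  -18.  114.   12.   41. -102.]
d [ 92.   89.4 -42.5] w [-0.015  0.009 -1.57 ] tgt [607.5 -94.5 110. ]
```

Call:
jog_arm(
  moves=[
    {"tx": 0, "ty": 18, "tz": -35, "wx": 0, "wy": 0, "wz": -0.11, "claw": 0.38},
    {"tx": 10, "ty": 36, "tz": -50, "wx": 0, "wy": 0, "wz": -0.22, "claw": 0.38},
    {"tx": 20, "ty": 54, "tz": -60, "wx": 0, "wy": 0, "wz": -0.33, "claw": 0.38},
    {"tx": 35, "ty": 72, "tz": -60, "wx": 0, "wy": 0, "wz": -0.44, "claw": 0.38},
    {"tx": 50, "ty": 89, "tz": -60, "wx": 0, "wy": 0, "wz": -0.55, "claw": 0.38},
  ],
)

```text
time: 4.87
tool_pos: [566.9, -98.7, 129.6]
orientation: [-179.5, 0.5, 36.1]
wrist_force: [0.2, 0.0, -0.6]
opening: 0.381
```

Call:
jog_arm(
  moves=[
    {"tx": 0, "ty": 0, "tz": 0, "wx": 0, "wy": 0, "wz": -0.11, "claw": 0.38},
    {"tx": 0, "ty": 0, "tz": 0, "wx": 0, "wy": 0, "wz": -0.22, "claw": 0.38},
    {"tx": 0, "ty": 0, "tz": 0, "wx": 0, "wy": 0, "wz": -0.33, "claw": 0.38},
    {"tx": 0, "ty": 0, "tz": 0, "wx": 0, "wy": 0, "wz": -0.44, "claw": 0.38},
    {"tx": 0, "ty": 0, "tz": 0, "wx": 0, "wy": 0, "wz": -0.55, "claw": 0.38},
  ],
)

```text
time: 5.28
tool_pos: [566.9, -98.8, 129.6]
orientation: [-179.4, 0.2, 67.9]
wrist_force: [-0.0, 0.1, 0.1]
opening: 0.381
```

```bash
python3 go.py -46 -232 110 94.26
```

```text
now n,a,z -84.8 -231.2 129.6 rpy [-179.4    0.2   67.9] F [-0.   0.1  0.1] t 5.28 j [ 28.  30. -33. 101.  20.  55. -35.]
d [16.6 35.3 19.2] w [-0.011  0.    -0.46 ] tgt [605.6 -96.7 110. ]
```

Call:
jog_arm(
  moves=[
    {"tx": 4, "ty": 9, "tz": 0, "wx": 0, "wy": 0, "wz": -0.11, "claw": 0.38},
    {"tx": 8, "ty": 18, "tz": 5, "wx": 0, "wy": 0, "wz": -0.22, "claw": 0.38},
    {"tx": 12, "ty": 27, "tz": 10, "wx": 0, "wy": 0, "wz": -0.33, "claw": 0.38},
    {"tx": 16.6, "ty": 35.3, "tz": 19, "wx": -0.01, "wy": 0, "wz": -0.44, "claw": 0.38},
    {"tx": 16.6, "ty": 35.3, "tz": 19, "wx": -0.01, "wy": 0, "wz": -0.46, "claw": 0.38},
  ],
)

```text
time: 5.7
tool_pos: [606.0, -96.5, 108.8]
orientation: [-180.0, -0.0, 94.6]
wrist_force: [-1.1, -0.8, 0.0]
opening: 0.381
```

```bash
python3 go.py -46 -232 10 94.26; python3 -c "
from h import *
cv2.imwrite('pics/w5.png',viewer.snapshot('wrist')[:,:,::-1]);cv2.imwrite('pics/t5.png',cv2.resize(viewer.snapshot('top')[90:240,160:400,::-1],None,fx=3.3,fy=3.3))"
```

```text
now n,a,z -45.6 -231.9 108.8 rpy [-180.    -0.    94.6] F [-1.1 -0.8  0. ] t 5.7 j [ 30.  36. -38.  97.  26.  56. -14.]
d [-0.2 -0.3 98.8] w [-0.001 -0.001  0.005] tgt [605.6 -96.7  10. ]
```

View pics/w5.png

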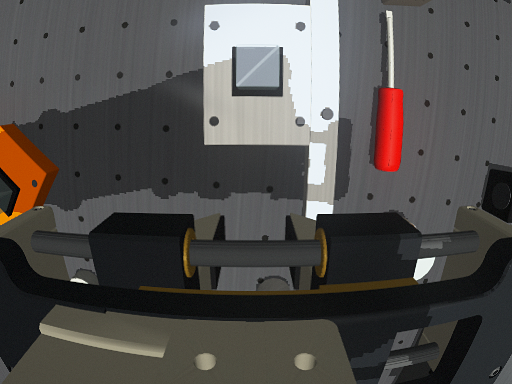

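View pics/t5.png

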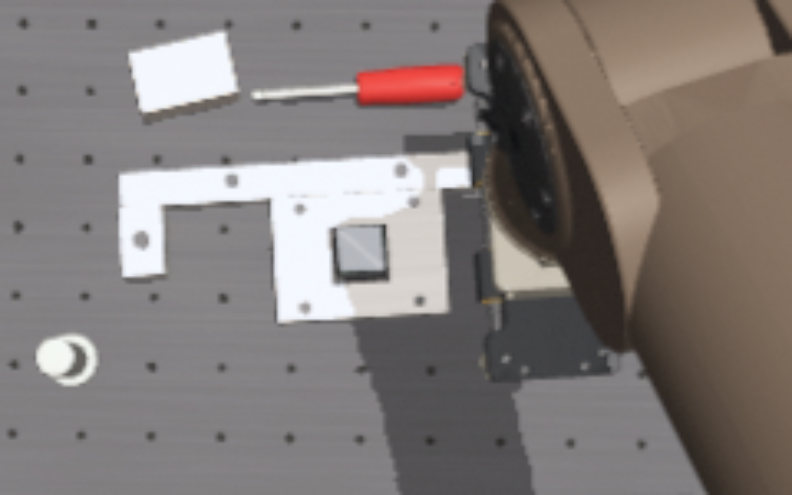

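The long side is flush with the fence, with the seam at crop rows 190–200. The stop gap runs from column 163 to 272. Next I descend behind the right end.

Call:
jog_arm(
  moves=[
    {"tx": 0, "ty": 0, "tz": 25, "wx": 0, "wy": 0, "wz": 0.005, "claw": 0.38},
    {"tx": 0, "ty": 0, "tz": 50, "wx": 0, "wy": 0, "wz": 0.005, "claw": 0.38},
    {"tx": 0, "ty": 0, "tz": 75, "wx": 0, "wy": 0, "wz": 0.005, "claw": 0.38},
    {"tx": 0, "ty": 0, "tz": 92, "wx": 0, "wy": 0, "wz": 0.005, "claw": 0.38},
    {"tx": 0, "ty": 0, "tz": 99, "wx": 0, "wy": 0, "wz": 0.005, "claw": 0.38},
  ],
)

```text
time: 6.22
tool_pos: [602.9, -96.8, 9.1]
orientation: [-179.7, -0.0, 93.6]
wrist_force: [-1.0, 0.1, -0.3]
opening: 0.381
```

```bash
python3 go.py -46 -200 10 94.26
```

```text
now n,a,z -48.7 -231.9 9.1 rpy [-179.7   -0.    93.6] F [-1.   0.1 -0.3] t 6.22 j [ 27.  43. -34. 101.  32.  46. -19.]
d [31.9  2.4 -0.8] w [-0.005 -0.001 -0.011] tgt [603.3 -64.8  10. ]
```

Call:
jog_arm(
  moves=[
    {"tx": 7, "ty": 2, "tz": -1, "wx": 0, "wy": 0, "wz": -0.01, "claw": 0.38},
    {"tx": 14, "ty": 2, "tz": -1, "wx": 0, "wy": 0, "wz": -0.01, "claw": 0.38},
    {"tx": 21, "ty": 2, "tz": -1, "wx": 0, "wy": 0, "wz": -0.01, "claw": 0.38},
    {"tx": 28, "ty": 2, "tz": -1, "wx": 0, "wy": 0, "wz": -0.01, "claw": 0.38},
    {"tx": 35, "ty": 2, "tz": -1, "wx": 0, "wy": 0, "wz": -0.01, "claw": 0.38},
  ],
)

```text
time: 6.63
tool_pos: [603.6, -61.8, 11.5]
orientation: [-179.8, 0.1, 94.2]
wrist_force: [0.5, -5.4, 3.4]
opening: 0.38
```

```bash
python3 go.py -46 -160 10 94.26; python3 -c "
from h import *
cv2.imwrite('pics/w6.png',viewer.snapshot('wrist')[:,:,::-1])"
```

```text
now n,a,z -45.5 -197.0 11.5 rpy [-1.798e+02  1.000e-01  9.420e+01] F [ 0.5 -5.4  3.4] t 6.63 j [ 24.  42. -34. 102.  32.  46. -22.]
d [37.  -0.6  1.5] w [-0.003  0.001 -0.001] tgt [600.3 -24.9  10. ]
```

View pics/w6.png

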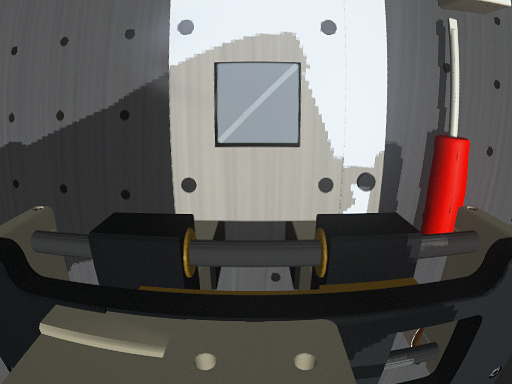

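Both fingers are on the right end and the carrier is still flush. I continue along the fence.

Call:
jog_arm(
  moves=[
    {"tx": 7, "ty": 0, "tz": 1, "wx": 0, "wy": 0, "wz": 0, "claw": 0.38},
    {"tx": 14, "ty": 0, "tz": 1, "wx": 0, "wy": 0, "wz": 0, "claw": 0.38},
    {"tx": 21, "ty": 0, "tz": 1, "wx": 0, "wy": 0, "wz": 0, "claw": 0.38},
    {"tx": 28, "ty": 0, "tz": 1, "wx": 0, "wy": 0, "wz": 0, "claw": 0.38},
    {"tx": 35, "ty": 0, "tz": 1, "wx": 0, "wy": 0, "wz": 0, "claw": 0.38},
  ],
)

```text
time: 7.1
tool_pos: [601.1, -26.3, 11.2]
orientation: [-179.9, 0.1, 94.2]
wrist_force: [-0.4, -6.7, 5.0]
opening: 0.38
```

```bash
python3 go.py -46 -135 10 94.26
```

```text
now n,a,z -45.3 -161.4 11.2 rpy [-1.799e+02  1.000e-01  9.420e+01] F [-0.4 -6.7  5. ] t 7.1 j [ 20.  42. -34. 103.  32.  46. -26.]
d [26.4 -0.7  1.1] w [-0.002  0.002 -0.001] tgt [5.984e+02 1.000e-01 1.000e+01]
```

Call:
jog_arm(
  moves=[
    {"tx": 6, "ty": 0, "tz": 1, "wx": 0, "wy": 0, "wz": 0, "claw": 0.38},
    {"tx": 12, "ty": 0, "tz": 1, "wx": 0, "wy": 0, "wz": 0, "claw": 0.38},
    {"tx": 18, "ty": 0, "tz": 1, "wx": 0, "wy": 0, "wz": 0, "claw": 0.38},
    {"tx": 22, "ty": 0, "tz": 1, "wx": 0, "wy": 0, "wz": 0, "claw": 0.38},
    {"tx": 25, "ty": 0, "tz": 1, "wx": 0, "wy": 0, "wz": 0, "claw": 0.38},
  ],
)

```text
time: 7.52
tool_pos: [599.4, -1.8, 10.6]
orientation: [-179.9, 0.2, 94.2]
wrist_force: [-0.6, -6.4, 4.0]
opening: 0.38
```

Call:
jog_arm(
  moves=[
    {"tx": 2, "ty": 0, "tz": 0, "wx": 0, "wy": 0, "wz": 0, "claw": 0.38},
    {"tx": 4, "ty": 0, "tz": 0, "wx": 0, "wy": 0, "wz": 0, "claw": 0.38},
  ],
)

```text
time: 7.68
tool_pos: [599.1, 2.1, 10.7]
orientation: [-179.9, 0.2, 94.2]
wrist_force: [0.0, -4.3, 1.6]
opening: 0.384
```

```bash
python3 go.py -46 -129.5 10 94.26; python3 -c "
from h import *
cv2.imwrite('pics/w7.png',viewer.snapshot('wrist')[:,:,::-1])"
```

```text
now n,a,z -45.1 -133.0 10.7 rpy [-179.9    0.2   94.2] F [ 0.  -4.3  1.6] t 7.68 j [ 17.  42. -34. 103.  32.  45. -29.]
d [ 3.5 -0.9  0.6] w [-0.002  0.004 -0.002] tgt [598.    5.5  10. ]
```

View pics/w7.png

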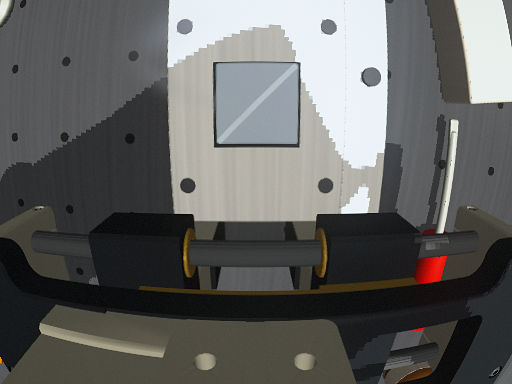

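Call:
jog_arm(
  moves=[
    {"tx": 1.5, "ty": 0, "tz": 0, "wx": 0, "wy": 0, "wz": 0, "claw": 0.38},
    {"tx": 2.5, "ty": 0, "tz": 0, "wx": 0, "wy": 0, "wz": 0, "claw": 0.38},
  ],
)

```text
time: 7.9
tool_pos: [598.9, 5.0, 10.7]
orientation: [-179.9, 0.2, 94.2]
wrist_force: [0.9, -3.9, 1.2]
opening: 0.38
```

Call:
jog_arm(
  moves=[
    {"tx": 1, "ty": 0, "tz": 0, "wx": 0, "wy": 0, "wz": 0, "claw": 0.38},
    {"tx": 2, "ty": 0, "tz": 0, "wx": 0, "wy": 0, "wz": 0, "claw": 0.38},
  ],
)

```text
time: 8.07
tool_pos: [598.8, 6.8, 10.7]
orientation: [-179.9, 0.2, 94.1]
wrist_force: [0.0, -4.9, 2.7]
opening: 0.381
```

```bash
python3 go.py -46 -129.5 10 94.26; python3 -c "
from h import *
cv2.imwrite('pics/t8.png',cv2.resize(viewer.snapshot('top')[90:240,160:400,::-1],None,fx=3.3,fy=3.3))"
```

```text
now n,a,z -45.2 -128.3 10.7 rpy [-179.9    0.2   94.1] F [ 0.  -4.9  2.7] t 8.07 j [ 17.  42. -34. 103.  32.  45. -29.]
d [-1.2 -0.8  0.7] w [-0.002  0.004 -0.002] tgt [598.    5.5  10. ]
```

View pics/t8.png

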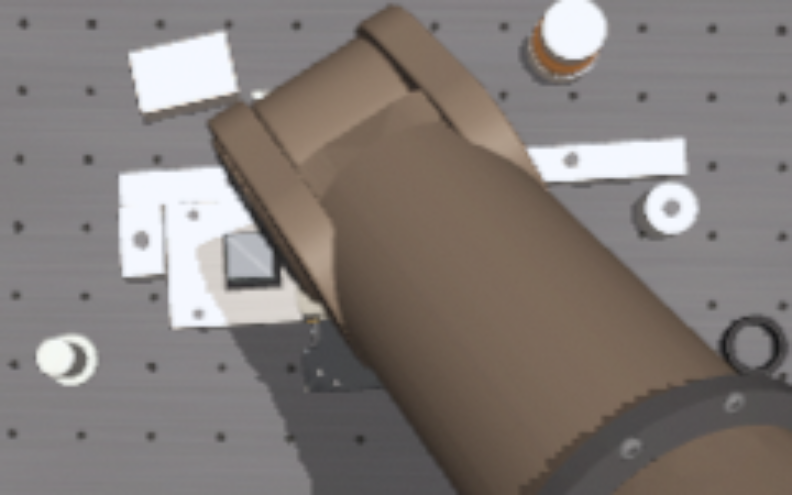

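The remaining gap is small, at crop columns 163 to 167. I continue in small steps until the force rises.

Call:
jog_arm(
  moves=[
    {"tx": 1, "ty": 0, "tz": 0, "wx": 0, "wy": 0, "wz": 0, "claw": 0.38},
    {"tx": 2, "ty": 0, "tz": 0, "wx": 0, "wy": 0, "wz": 0, "claw": 0.38},
  ],
)

```text
time: 8.28
tool_pos: [598.6, 8.5, 10.6]
orientation: [-179.9, 0.3, 94.1]
wrist_force: [0.3, -8.1, 3.4]
opening: 0.379
```

Call:
jog_arm(
  moves=[
    {"tx": 1, "ty": 0, "tz": 0, "wx": 0, "wy": 0, "wz": 0, "claw": 0.38},
    {"tx": 1.5, "ty": 0, "tz": 0, "wx": 0, "wy": 0, "wz": 0, "claw": 0.38},
  ],
)

```text
time: 8.45
tool_pos: [598.6, 8.5, 10.7]
orientation: [-179.9, 0.4, 94.1]
wrist_force: [-0.5, -9.9, 4.2]
opening: 0.378
```

Call:
jog_arm(
  moves=[
    {"tx": 0.5, "ty": 0, "tz": 0, "wx": 0, "wy": 0, "wz": 0, "claw": 0.38},
    {"tx": 1.5, "ty": 0, "tz": 0, "wx": 0, "wy": 0, "wz": 0, "claw": 0.38},
  ],
)

```text
time: 8.62
tool_pos: [598.6, 8.5, 10.7]
orientation: [-179.9, 0.5, 94.0]
wrist_force: [0.4, -10.9, 3.9]
opening: 0.38
```

Call:
jog_arm(
  moves=[
    {"tx": -5, "ty": 0, "tz": 0, "wx": 0, "wy": 0, "wz": 0, "claw": 0.38},
    {"tx": -20, "ty": 0, "tz": 0, "wx": 0, "wy": 0, "wz": 0, "claw": 0.38},
    {"tx": -35, "ty": 0, "tz": 0, "wx": 0, "wy": 0, "wz": 0, "claw": 0.38},
    {"tx": -45, "ty": 0, "tz": -35, "wx": 0, "wy": 0, "wz": 0, "claw": 0.38},
    {"tx": -60, "ty": 0, "tz": -70, "wx": 0, "wy": 0, "wz": 0, "claw": 0.38},
  ],
)

```text
time: 9.03
tool_pos: [601.3, -49.0, 80.1]
orientation: [-179.6, 0.3, 94.2]
wrist_force: [1.2, 0.5, 0.9]
opening: 0.38
```

Call:
jog_arm(
  moves=[
    {"tx": -30, "ty": 0, "tz": -25, "wx": 0, "wy": 0, "wz": 0, "claw": 0.38},
    {"tx": -60, "ty": 0, "tz": -50, "wx": 0, "wy": 0, "wz": 0, "claw": 0.38},
    {"tx": -90, "ty": 0, "tz": -75, "wx": 0, "wy": 0, "wz": 0, "claw": 0.38},
    {"tx": -120, "ty": 0, "tz": -75, "wx": 0, "wy": 0, "wz": 0, "claw": 0.38},
    {"tx": -150, "ty": 0, "tz": -75, "wx": 0, "wy": 0, "wz": 0, "claw": 0.38},
  ],
)

```text
time: 9.45
tool_pos: [614.2, -198.4, 158.0]
orientation: [-179.9, 0.3, 94.2]
wrist_force: [1.0, 0.6, -0.2]
opening: 0.382
```

Call:
jog_arm(
  moves=[
    {"tx": -35, "ty": 0, "tz": 0, "wx": 0, "wy": 0, "wz": 0, "claw": 0.38},
    {"tx": -70, "ty": 0, "tz": 0, "wx": 0, "wy": 0, "wz": 0, "claw": 0.38},
    {"tx": -100, "ty": 0, "tz": 0, "wx": 0, "wy": 0, "wz": 0, "claw": 0.38},
    {"tx": -100, "ty": 0, "tz": 0, "wx": 0, "wy": 0, "wz": 0, "claw": 0.38},
  ],
)

```text
time: 9.78
tool_pos: [620.6, -306.2, 157.3]
orientation: [-179.8, 0.4, 93.8]
wrist_force: [-1.6, -1.3, 0.0]
opening: 0.377
```

```bash
python3 -c "
from h import *
t=viewer.snapshot('top')[:,:,::-1];s=viewer.snapshot('side')[:,:,::-1]
cv2.imwrite('pics/top9.png',t);cv2.imwrite('pics/side9.png',s)
cv2.imwrite('pics/t9.png',cv2.resize(t[125:205,185:345],None,fx=5,fy=5,interpolation=cv2.INTER_CUBIC));cv2.imwrite('pics/s9.png',cv2.resize(s[120:260,170:330],None,fx=4,fy=4,interpolation=cv2.INTER_CUBIC))"
```

```text
(no output)
```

View pics/t9.png

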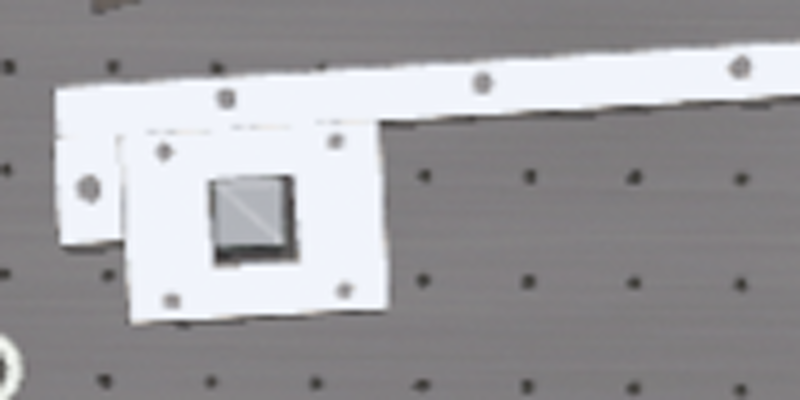

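View pics/s9.png

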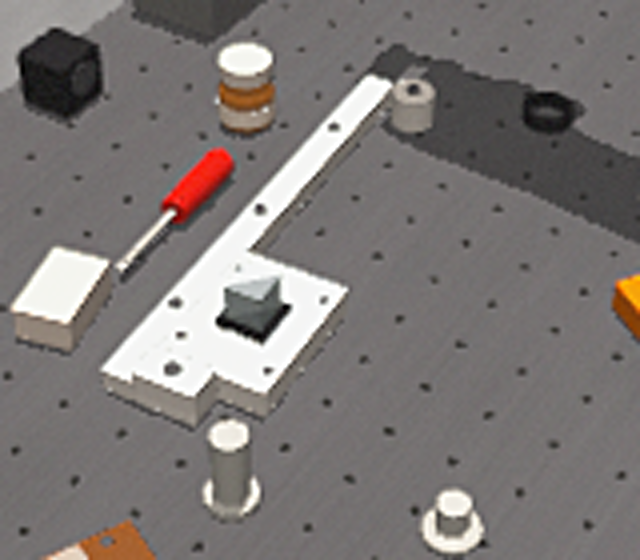

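View pics/top9.png

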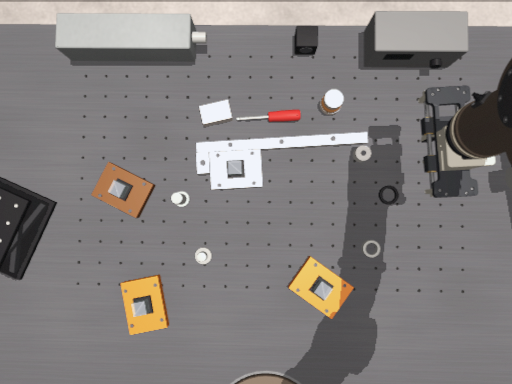

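It looks flush on both sides. I'll check it numerically, using the fence's ends to locate its middle.

```bash
python3 - <<'E'
from h import *
im=cv2.imread("pics/top9.png"); g=cv2.GaussianBlur(im,(0,0),.6).astype(np.float32).mean(2)
im0=cv2.imread("pics/top0.png"); g0=cv2.GaussianBlur(im0,(0,0),.6).astype(np.float32).mean(2)
f=lambda u,v:(185+u/5-.4,125+v/5-.4); f0=lambda u,v:(160+u/3.3-.35,90+v/3.3-.35)
front=wline(g,f(133,323),f(387,310),25,w=2); right=wline(g,f(379,130),f(387,308),25,w=2)
F=wline(g0,f0(170,205),f0(640,177),20,w=3); d=-F[1]; n=np.array([d[1],-d[0]])
FL=wline(g0,f0(119,176),f0(119,205),20,w=2,n=8); FR=wline(g0,f0(686,141),f0(686,172),20,w=2,n=8)
a=lambda l:meet(l,F)@d
fl,fr=a(FL),a(FR); print("fence len",fl-fr)
mid=(fl+fr)/2
print("front-edge dist to fence (88)",(F[0]-front[0])@n,"angle diff",np.degrees(np.arcsin(np.cross(F[1],front[1]))))
print("right end from mid (expect 50):",right[0]@d-mid, "from left end (expect -150):",right[0]@d-fl, "from right end(250)",right[0]@d-fr)
df=cv2.absdiff(im,im0).max(2)
for nme,(u,v) in dict(jar=(333,100),box=(215,112),drv=(270,117),ped=(180,198),foot=(203,256)).items(): print(nme,(df[v-14:v+14,u-14:u+14]>40).sum())
E
```

```text
fence len 400.95895
front-edge dist to fence (88) 87.73418 angle diff -0.28720254
right end from mid (expect 50): 48.37318 from left end (expect -150): -152.1063 from right end(250) 248.85266
jar 0
box 0
drv 0
ped 0
foot 0<stdin>:11: DeprecationWarning: Arrays of 2-dimensional vectors are deprecated. Use arrays of 3-dimensional vectors instead. (deprecated in NumPy 2.0)
```

```bash
python3 -c "
from cell import order,robot
print(robot.read_state()['qvel']);print(order.hand_in())"
```

```text
[-1.88364573 -0.92189792 -2.17668342  1.63792828 -0.67156033 -0.10833351
 -0.48413628]
the job is handed in; nothing more can be done
None
```

I pushed the aluminium carrier's long side square against the fence with both fingertips on its plate. I then slid it along the fence by its right end until it stalled against the square stop, backed the arm off and handed in at about 10 s. `hand_in` gives no verdict.

**Fence:** The last top view put the carrier's outer long side 87.7 mm from the fence face, where 88 mm is flush. It was 0.3° off parallel.

**Stop:** Its far end measured 48.4 mm from the fence's middle, where 50 mm means touching the stop, so the gap reads about 1.6 mm. In the final press the tool stopped moving while the force rose to about 11 N, so I take it as contact.

**Disagreement:** My first camera estimate of the stop's face disagreed by about 4 mm with where the carrier actually stalled. That line was fitted to a short edge and came out skewed, so I used the stall and the fence-end measurement instead.

**Other parts:**
- The image areas around the jar, filter box, driver, pedestal and mount foot showed no change.
- The spacer and lens cell were in or next to the arm's shadow at the end, so I only checked them by eye. The arm passed well above them.
- I saw no sign of contact with the prism, but I had no direct measurement of it.

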